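# Close up the jar row and clamp the bookend

### The arm

A 7-joint arm with a two-finger parallel gripper is mounted at the origin on the work surface. World frame = base frame: x ahead of the robot, y to its left, z up, the work surface at z = 0. Lengths are in m, angles in rad, forces in N, time in s.
With the tool pointing down it reaches from about 0.4 to 0.875 m from the base axis. Payload 6.5 kg.
Tool frame: the origin (TCP) lies at the very end of the fingers, on their centre line; the grasp point (between the pads) lies 19 mm behind it; z points along the fingers, y is the direction in which the jaws open and shut (so a half turn about z gives the same grasp; the last joint's range is limited). The gripper opens to 85 mm and grips with 20 to 120 N. Pads are 22 mm wide; open, the fingers measure 114 mm over their backs; the gripper's body (76 mm by 85 mm) begins 54 mm behind the grasp point. The pads swing forward as they close: fully open they stand 13 mm farther back than shut.
Start: joints at [1.128, 0.536, -0.004, 1.538, 0.003, 1.067, -0.071], TCP at [0.239, -0.604, 0.231] pointing down, gripper open.
Joint ranges: [-2.7, 2.7], [-0.37, 2.16], [-1.27, 1.26], [0.24, 2.4], [-1.31, 4.45], [0.19, 1.91], [-2.76, 2.76]. Speed limits (rad/s): [2.39, 2.39, 3.14, 3.14, 3.14, 3.14, 3.14].

### API

Orientations are given as [roll, pitch, yaw] about the fixed x, y, z axes, in that order (R = Rz(yaw) Ry(pitch) Rx(roll)).
In Python, from bench import * gives the robot as it stands.
- The arm moves only by the shell command python3 -m crank 'ROWS' [OPENING] [FORCE]. ROWS is JSON, a list of rows, each a list of 2 entries, a list of its own where there are three numbers: the shift along the tool's x, y, z in cm, then the turn, a rotation vector about the tool's x, y, z in rad. In form: [[[tx, ty, tz], [rx, ry, rz]], ...]. A call has 1 to 8 rows; each row shifts and turns the commanded pose from where the row before left it, along the tool's axes as they then stand; what a row does not reach is not made up. A row lasts 1/12 s, in which the tool goes at most 41.7 mm and 7.16 degrees, less where a joint would pass 70% of its speed; a pose out of reach is approached as far as the arm can. A call is refused whole if a number of a shift passes 4.17 or a number of a turn 0.125, either way. A call with a gripper value outside its range is refused whole. OPENING is the closure, from 0 (fully open) to 1 (shut), set as the call begins (- or left out, the last holds). The fingers move at their own pace and stop on an object; FORCE is the grip in N (left out, the last holds). Time passes only in rows, so rows that do not move let the fingers close. It gives the time, the measured TCP pose, the force and the opening at its end, in the units of the state.
- state(): the state, without advancing time (a new reading comes with each control period).
- camera(name): name is "scene" or "top"; returns a dict with "pixels" (384x512x3 uint8, red, green, blue), "depth" (384x512 float32, m along the optical axis (not along the pixel's ray), 0 where there is no reading), "intrinsics" (3x3 intrinsics, pixels), "T" (4x4, takes a point from camera to world coordinates). Camera axes: x right, y down, z forward; pixel columns grow to the right and rows downward; lengths in m; the calibration is good to about 2 mm. A picture is of the moment at which its call begins.
- job_done(): hands the job in, once; it reports no verdict.
The state is a dict: "time": time; "qpos": joint angles; "qd": joint speeds; "joint_torque": joint torques, N m; "tool_pos": TCP position; "eef_rot": TCP orientation; "force": force on the tool from outside, world axes, zero at the start; "moment": the same for the moment, N m; "grip_width": finger opening in m.
Only numpy, scipy, OpenCV 4.12 (cv2) and the standard library are available. Lean on these libraries where they do the work, as an engineer would, in place of code of your own. Each camera call takes 0.05 s, during which the arm holds its last target.

### The job

The jars on the pantry rack stand loose. Loosen the bookend's clamp knob, slide the bookend along until the three jars stand close together between it and the fixed end panel, then turn the knob fully tight again. Keep the jars standing and leave the pail, bottle and bowl where they are.

Things in the scene. Friction and masses are not known exactly. Their poses are not given: they have to be found in the camera images.
- rack: Fixed wooden jar rack: board 116 (x) by 470 (y) by 18 mm with a 16 mm wide ledge along each long side, 14 mm above the board, leaving a channel 78 mm wide. Origin: centre of its underside, on the table; y runs along the channel, z up. A fixed end panel, top 103 mm above the table, closes the -y end; its inner face is at y = -215 mm. The bookend slides in the +y half.
- bookend (a joint): Travel of the aluminium bookend towards the end panel (rack -y), 0 to 0.14 m. Upright plate 70 wide, 12 thick, top 105 mm above the table, on a foot 20 mm high that runs back from the jars under the knob. At 0 the plate's jar-side face is at rack y = +115, the knob axis at +187 mm. At 0.120 the jars touch one another, panel and plate. Slides with 5 N plus jars' drag when loose; held when tight.
- bookend_push (a point): Middle of the plate's back face (away from the jars), 88 mm above the table, 17 mm below the plate's top edge. A push here towards rack -y slides the bookend. The knob axis is 60 mm behind this face. Site axes: those of the rack.
- knob (a joint): Angle of the clamp knob about its upright axis, 0 to 1.45 rad. 0: fully tight, hard stop, bar handle lies along the rack. Grows as it is loosened, anticlockwise seen from above; 1.45: hard stop, bar nearly square across the rack. The clamp grips below about 0.45 rad and is free above. It stays where it is left; 0.12 N m turns it, about 0.25 N m tightens it.
- knob_grip (a point): On the knob's axis at the middle of its bar handle: black straight bar 90 long, 14 thick, 20 mm tall (76 to 96 mm above the table), pivoted at its middle on a hub 34 mm across, its ends 56 mm clear above the foot. The point's y axis runs along the bar, z up; it moves with the bookend.
- jar_a: Closed jar 70 mm across, 95 mm tall, standing on the rack's board (18 mm above the table). Origin: centre of its underside. The three jars are in any order.
- jar_b: Another closed jar of the same size, same origin.
- jar_c: Another closed jar of the same size, same origin.
- pail: Bystander: white plastic pail 150 mm across, 130 mm tall, left of the rack. Origin: centre of its underside.
- oil: Bystander: green oil bottle 72 mm across, 220 mm tall, right of the rack. Origin: centre of its underside.
- bowl: Bystander: white bowl 120 mm across, 50 mm tall, beyond the rack. Origin: centre of its underside.

How it is judged:
On the way, in this order (a step that is already met when the one before it is completed fails the run):
1. the clamp knob has been loosened (over 0.45 rad) (value of joint knob above 0.45 rad), for 0.1 s.
2. the bookend has closed the row up (joint over 0.111 m) (value of joint bookend above 0.111 m), for 0.1 s.
At the end, for the whole second after the job is handed in: The bookend is at rest with its joint at 0.111 to 0.128 m (at most 9 mm slack in the row), the knob is within 0.15 rad of fully tight, and the three jars stand upright (0.1 rad) on the board in the channel (12 mm of its centre line) between end panel and bookend (value of joint bookend between 0.111 and 0.128 m and value of joint knob below 0.15 rad and velocity of joint bookend between -0.005 and 0.005 m/s and angle between each of jar_a, jar_b, jar_c's own z axis and vertical below 0.1 rad and x of jar_a in the frame of rack between -0.012 and 0.012 m and z of jar_a in the frame of rack between 0.01 and 0.026 m and y of jar_a in the frame of rack between -0.19 and -0.02 m and x of jar_b in the frame of rack between -0.012 and 0.012 m and z of jar_b in the frame of rack between 0.01 and 0.026 m and y of jar_b in the frame of rack between -0.19 and -0.02 m and x of jar_c in the frame of rack between -0.012 and 0.012 m and z of jar_c in the frame of rack between 0.01 and 0.026 m and y of jar_c in the frame of rack between -0.19 and -0.02 m); the robot touches nothing.
It fails at once if a jar is tipped by more than 0.5 rad (angle between any of jar_a, jar_b, jar_c's own z axis and vertical above 0.5 rad).
It fails at once if the pail, bottle or bowl is moved by more than 30 mm (distance of any of pail, oil, bowl from where it was at the start of the episode above 0.03 m).
It also fails if it takes over 58 s, if anything falls off the work surface, if the arm or the gripper's body presses on something with over 40 N, if the wrist force passes 120 N, or if a joint passes its speed limit or range.

## Working session

There is one attempt and no reset: what is moved stays moved. The work goes in short steps, Python scripts to look and compute and a shell command to move; the robot and the scene stay as the last step left them, time stands still between calls to the robot, and variables do not carry over. Pictures are saved under pics/ and viewed, and the job is handed in when it is done.

```bash
mkdir -p pics
python3 - <<'E'
from bench import *
import cv2
print(state())
for n in("scene","top"):
    c=camera(n); cv2.imwrite(f"pics/{n}0.png",c["pixels"][:,:,::-1]); print(n,c["intrinsics"],c["T"])
E
```

```text
{'time': 0.0, 'qpos': array([ 1.127784  ,  0.53715664, -0.00445659,  1.53885583,  0.00259887,
        1.06725786, -0.07122282]), 'qd': array([-0.00074996,  0.00098968, -0.00148399, -0.00170871,  0.00061454,
       -0.00175304,  0.00171418]), 'joint_torque': array([ 1.82405042e-04, -5.83409107e+01,  1.04885515e+00, -2.59099907e+01,
        1.24457965e-02,  9.46244400e-03, -7.99469291e-06]), 'tool_pos': array([ 0.23894372, -0.603833  ,  0.23042581]), 'eef_rot': array([-3.13992457e+00,  1.12774962e-04,  3.76876407e-01]), 'force': array([-0.81570751, -0.12554028,  0.03617599]), 'moment': array([ 0.02811825, -0.00735334, -0.02630872]), 'grip_width': 0.08525049894559238}
scene [[364.73956651   0.         253.53925857]
 [  0.         364.73956651 190.08369001]
 [  0.           0.           1.        ]] [[ 0.59157235  0.59928877 -0.53934694  1.20535737]
 [ 0.80619313 -0.43160714  0.40468248 -0.44199419]
 [ 0.00973567 -0.67421677 -0.73846934  0.87943319]
 [ 0.          0.          0.          1.        ]]
top [[413.79290642   0.         248.44030912]
 [  0.         413.79290642 189.56624417]
 [  0.           0.           1.        ]] [[-2.98462787e-03 -9.90453715e-01  1.37813393e-01  4.59451350e-01]
 [-9.99995476e-01  3.00786513e-03 -3.96418992e-05 -1.42568293e-02]
 [-3.75260633e-04 -1.37812888e-01 -9.90458211e-01  1.34470900e+00]
 [ 0.00000000e+00  0.00000000e+00  0.00000000e+00  1.00000000e+00]]
```

View pics/scene0.png

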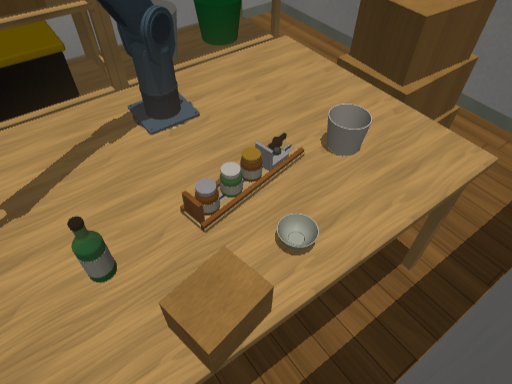

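View pics/top0.png

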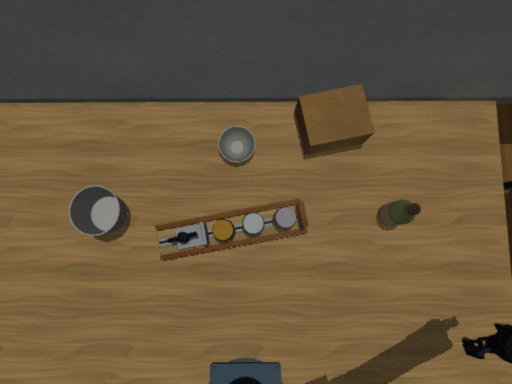

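The top view shows the rack running from about (160,242) to (303,216). The bookend and its black knob are near (185,237), and the jars at (222,230), (253,223) and (286,217). The pail is at (97,211). Next I'll measure these.

```bash
cat > h.py <<'E'
from bench import *
import numpy as np, cv2
def cloud(n):
    c=camera(n);K=c["intrinsics"];d=c["depth"];v,u=np.mgrid[:384,:512]
    P=np.stack([(u-K[0,2])*d/K[0,0],(v-K[1,2])*d/K[1,1],d],-1)@c["T"][:3,:3].T+c["T"][:3,3]
    P[d==0]=np.nan
    return c,P
E
python3 - <<'E'
from h import *
for n,b in(("top",(150,195,165,75)),("scene",(175,125,140,105))):
    c,P=cloud(n)
    x,y,w,h=b
    cv2.imwrite(f"pics/{n}z.png",cv2.resize(c["pixels"][y:y+h,x:x+w,::-1],(780,int(780*h/w)),interpolation=cv2.INTER_CUBIC) if n=="top" else cv2.resize(c["pixels"][y:y+h,x:x+w,::-1],(780,585),interpolation=cv2.INTER_CUBIC))
    np.savez(f"{n}0.npz",P=P,px=c["pixels"])
    if n=="top":
        hsv=cv2.cvtColor(c["pixels"],cv2.COLOR_RGB2HSV)
        X=P[y:y+h,x:x+w]; H=hsv[y:y+h,x:x+w]; 
        Z=X[...,2]
        # rack footprint: z>8mm
        m=(Z>0.008)
        pts=X[m][:,:2].astype(np.float32); r=cv2.minAreaRect(pts*1000); print("rack rect mm",r,len(pts))
        print(cv2.boxPoints(r))
        for lo,hi in((.07,.09),(.09,.1),(.1,.12)):
            mm=((Z>lo)&(Z<hi)).astype(np.uint8)
            k,l,s,_=cv2.connectedComponentsWithStats(mm)
            for i in range(1,k):
                if s[i,4]>8:
                    q=X[l==i]; print(lo,s[i],q.mean(0).round(4),q[:,2].max().round(4),H[l==i].mean(0).round())
        dark=(H[...,2]<45)&(Z>.06); q=X[dark]; print("dark",len(q),q.mean(0),cv2.minAreaRect((q[:,:2]*1000).astype(np.float32)))
        np.set_printoptions(linewidth=250)
        print((Z[25:60,5:65:2]*1000).round().astype(int))
E
```

```text
rack rect mm ((504.77130126953125, 35.73042297363281), (507.74786376953125, 233.54348754882812), 88.46324920654297) 5436
[[ 381.23312 -214.9206 ]
 [ 614.6926  -221.1838 ]
 [ 628.30945  286.38144]
 [ 394.84998  292.64465]]
0.07 [147   9   4  16  17] [ 0.568  -0.1676  0.0812] 0.0898 [ 15. 133.  60.]
0.07 [123  13  23  22  61] [ 0.5331 -0.1122  0.0832] 0.0893 [ 15. 111.  69.]
0.07 [92 19  6  9  9] [ 5.473e-01 -2.000e-04  8.600e-02] 0.089 [40. 42. 81.]
0.07 [63 24 22 23 64] [0.5046 0.0512 0.0841] 0.0895 [ 16. 153.  65.]
0.07 [93 34 18  7 27] [ 0.5028 -0.0221  0.0839] 0.0896 [48. 61. 57.]
0.09 [ 18  37  29  11 170] [0.4907 0.1869 0.0956] 0.0999 [98. 56. 27.]
0.1 [148   7  10  25 125] [ 0.5591 -0.1771  0.1036] 0.1083 [ 14. 159.  94.]
0.1 [126  12  20  21 325] [ 0.5484 -0.1241  0.1137] 0.1196 [126.   9. 121.]
0.1 [ 93  18  21  21 333] [ 0.5308 -0.0273  0.1138] 0.1199 [ 85.   6. 138.]
0.1 [ 63  24  20  21 331] [0.5119 0.0631 0.1136] 0.1199 [ 20. 188. 127.]
0.1 [50 26  7 24 98] [0.5024 0.1214 0.1056] 0.1113 [109.  13. 116.]
dark 185 [0.49059615 0.1789446  0.09376273] ((499.98956298828125, 116.56051635742188), (220.73590087890625, 54.803977966308594), 88.48191833496094)
[[ 0  2 -3 ... 35 26 16]
 [-1  2  1 ... 15 21 18]
 [-3  1 -4 ... 20 18 18]
 ...
 [ 2 -3  2 ... -2  0  2]
 [ 0  3  2 ...  3  3 -4]
 [ 1 -6 -3 ...  0  5  1]]<stdin>:23: RuntimeWarning: invalid value encountered in cast
```

Run:
```python
from h import *
d=np.load("top0.npz");P=d["P"];hsv=cv2.cvtColor(d["px"],cv2.COLOR_RGB2HSV)
Q=P[195:270,150:315].reshape(-1,3);H=hsv[195:270,150:315].reshape(-1,3)
led=Q[(Q[:,2]>.026)&(Q[:,2]<.038)]
# init axis by panel->bookend
th=np.arctan2(.5024-.5591,.1214+.1771) # x/y slope
for it in range(6):
    e=np.array([np.sin(th),np.cos(th)]);n=np.array([np.cos(th),-np.sin(th)])
    t=led[:,:2]@e;s=led[:,:2]@n
    if it==0:
        h=np.histogram(s,bins=np.arange(.44,.62,.004));print(list(zip(h[1].round(3),h[0])))
    hi,lo=np.percentile(s,93),np.percentile(s,7); 
    A=[]
    for c0 in(lo,hi):
        m=abs(s-c0)<.012; p=np.polyfit(t[m],s[m],1);A.append((p[0],np.median(s[m]),m.sum()))
    th+=np.mean([a[0] for a in A])
print("th",th,A,"center s",np.mean([a[1] for a in A]))
e=np.array([np.sin(th),np.cos(th)]);n=np.array([np.cos(th),-np.sin(th)])
low=Q[(Q[:,2]>.01)&(Q[:,2]<.14)];t=low[:,:2]@e;s=low[:,:2]@n;sc=np.mean([a[1] for a in A])
m=abs(s-sc)<.062; print("t range",np.percentile(t[m],[.2,.5,99.5,99.8]))
def show(nm,m):
    q=Q[m];t=q[:,:2]@e;s=q[:,:2]@n-sc;print(nm,len(q),"t",np.percentile(t,[2,50,98]).round(4),"s",np.percentile(s,[2,50,98]).round(4),"z",np.median(q[:,2]).round(4),"mean",q.mean(0).round(4))
t=Q[:,:2]@e;z=Q[:,2]
for nm,y0 in(("panel",-.177),("j1",-.124),("j2",-.0273),("j3",.0631),("be",.1214)):
    show(nm,(z>.098)&(abs(Q[:,1]-y0)<(.03 if nm[0]=='j' else .016)))
show("knob",(z>.088)&(z<.1)&(H[:,2]<60)&(Q[:,1]>.13))
show("hub",(z>.1)&(z<.15)&(Q[:,1]>.14))
q=Q[(z>.088)&(z<.1)&(H[:,2]<60)&(Q[:,1]>.13)];print(cv2.minAreaRect((q[:,:2]*1000).astype(np.float32)))
```

```text
[(np.float64(0.44), np.int64(0)), (np.float64(0.444), np.int64(0)), (np.float64(0.448), np.int64(0)), (np.float64(0.452), np.int64(0)), (np.float64(0.456), np.int64(0)), (np.float64(0.46), np.int64(122)), (np.float64(0.464), np.int64(186)), (np.float64(0.468), np.int64(183)), (np.float64(0.472), np.int64(181)), (np.float64(0.476), np.int64(68)), (np.float64(0.48), np.int64(1)), (np.float64(0.484), np.int64(18)), (np.float64(0.488), np.int64(15)), (np.float64(0.492), np.int64(20)), (np.float64(0.496), np.int64(18)), (np.float64(0.5), np.int64(16)), (np.float64(0.504), np.int64(12)), (np.float64(0.508), np.int64(8)), (np.float64(0.512), np.int64(5)), (np.float64(0.516), np.int64(4)), (np.float64(0.52), np.int64(3)), (np.float64(0.524), np.int64(2)), (np.float64(0.528), np.int64(5)), (np.float64(0.532), np.int64(15)), (np.float64(0.536), np.int64(18)), (np.float64(0.54), np.int64(14)), (np.float64(0.544), np.int64(15)), (np.float64(0.548), np.int64(10)), (np.float64(0.552), np.int64(47)), (np.float64(0.556), np.int64(172)), (np.float64(0.56), np.int64(183)), (np.float64(0.564), np.int64
[... 799 characters left out ...]

j1 331 t [-0.2483 -0.2213 -0.1944] s [-0.0274 -0.0001  0.0279] z 0.1139 mean [ 0.5482 -0.1239  0.1137]
j2 333 t [-0.1498 -0.1229 -0.0957] s [-0.0273  0.0005  0.0285] z 0.1139 mean [ 0.5307 -0.0272  0.1137]
j3 331 t [-0.0577 -0.0307 -0.0039] s [-0.0288 -0.0019  0.0252] z 0.1136 mean [0.5119 0.0631 0.1136]
be 100 t [0.0226 0.0283 0.0342] s [-0.0338 -0.0006  0.0343] z 0.1053 mean [0.5027 0.1213 0.1054]
knob 164 t [0.0527 0.0945 0.1344] s [-0.0144 -0.0009  0.0128] z 0.0955 mean [0.4902 0.1862 0.0954]
hub 14 t [0.055  0.0878 0.116 ] s [-0.0104  0.0005  0.0115] z 0.101 mean [0.493  0.1774 0.101 ]
((490.2481384277344, 185.4929962158203), (29.843204498291016, 84.12953186035156), 0.6497552394866943)
```

View pics/topz.png

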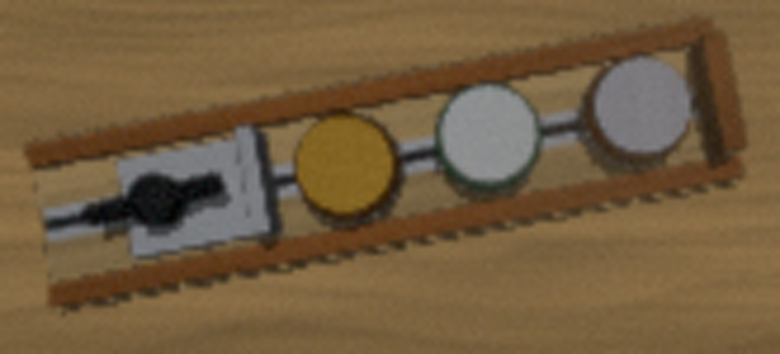

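View pics/scenez.png

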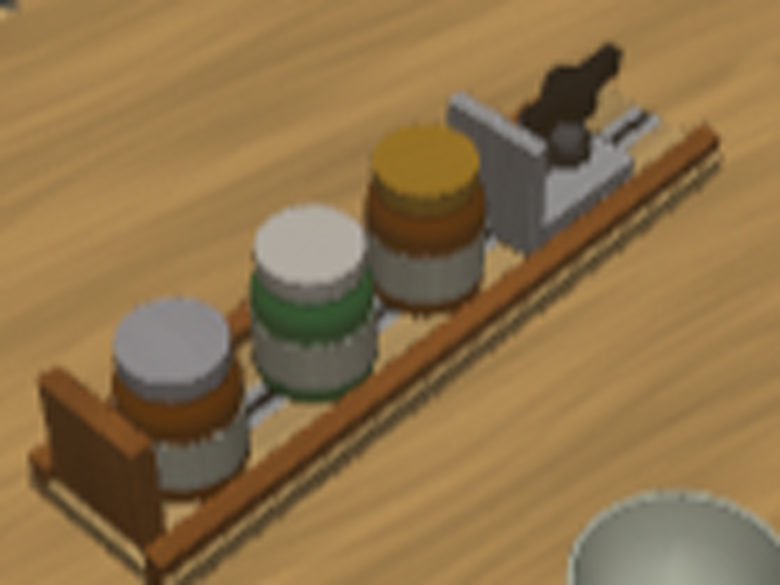

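The rack axis is yawed +0.182 rad and centred near t=-0.0515. The jar-side plate face is at rack y≈0.074, so the bookend joint starts near 0.042 and needs about 78 mm of travel. The plate-back and bar measurements both put the knob axis at (0.491, 0.1865), with the bar top at 0.0955 (spec 0.096). Next I'll check the bar angle and plan the approach.

```bash
cat >> h.py <<'E'
from scipy.spatial.transform import Rotation as R
def plan(wps,pos=None,rot=None):
    """list how far to go per row (tool axes, cm / rad), wps: (xyz, yaw, nrows)"""
    s=state()
    p=np.array(s["tool_pos"] if pos is None else pos); r=R.from_euler("xyz",s["eef_rot"] if rot is None else rot)
    for xyz,yaw,n in wps:
        xyz=np.array(xyz,float); rt=R.from_euler("xyz",[np.pi,0,yaw])
        w=(r.inv()*rt).as_rotvec()/n; w=np.round(w,3); 
        p0=p.copy()
        out=[]
        for i in range(n):
            tgt=p0+(xyz-p0)*(i+1)/n
            tl=np.round(r.inv().apply(tgt-p)*100,2); out.append([tl.tolist(),w.tolist()])
            p=p+r.apply(tl/100); r=r*R.from_rotvec(w)
        print("->",p.round(4),r.as_euler("xyz").round(3))
        for i in range(0,n,8): print(str(out[i:i+8]).replace(" ",""))
E
python3 - <<'E'
from h import *
d=np.load("top0.npz");P=d["P"];hsv=cv2.cvtColor(d["px"],cv2.COLOR_RGB2HSV)
m=(P[...,2]>.085)&(P[...,2]<.102)&(hsv[...,2]<60)&(P[...,1]>.13)&(P[...,1]<.25)
q=P[m][:,:2];c=q.mean(0);u,s,v=np.linalg.svd(q-c);print(c,np.arctan2(v[0,0],v[0,1]),s)
far=np.hypot(*(q-[.491,.1865]).T)>.02; f=q[far];p=np.polyfit(f[:,1],f[:,0],1);print(np.arctan(p[0]), far.sum())
for nm,(u0,v0,w,h) in(("pail",(65,180,65,65)),("oil",(375,195,50,40)),("bowl",(215,123,45,45))):
    q=P[v0:v0+h,u0:u0+w].reshape(-1,3);q=q[q[:,2]>.03];print(nm,np.percentile(q,[3,50,97],axis=0).round(3).tolist())
plan([((.43,-.10,.29),1.1,14),((.491,.1865,.20),1.753,8)])
E
```

```text
[0.49026847 0.18560445] 2.89434318352402 [0.29127978 0.08899067]
-0.2405671799890778 72
pail [[0.503, 0.371, 0.034], [0.575, 0.48, 0.094], [0.637, 0.51, 0.132]]
oil [[0.529, -0.481, 0.041], [0.558, -0.45, 0.146], [0.592, -0.431, 0.223]]
bowl [[0.735, -0.03, 0.031], [0.808, 0.026, 0.045], [0.845, 0.08, 0.054]]
-> [ 0.43 -0.1   0.29] [-3.141e+00 -1.000e-03  1.105e+00]
[[[2.59,-2.85,-0.42],[-0.0,-0.0,-0.052]],[[2.74,-2.7,-0.42],[-0.0,-0.0,-0.052]],[[2.88,-2.57,-0.42],[-0.0,-0.0,-0.052]],[[3.0,-2.4,-0.42],[-0.0,-0.0,-0.052]],[[3.13,-2.25,-0.42],[-0.0,-0.0,-0.052]],[[3.23,-2.09,-0.42],[-0.0,-0.0,-0.052]],[[3.34,-1.91,-0.42],[-0.0,-0.0,-0.052]],[[3.44,-1.74,-0.42],[-0.0,-0.0,-0.052]]]
[[[3.52,-1.55,-0.42],[-0.0,-0.0,-0.052]],[[3.6,-1.37,-0.42],[-0.0,-0.0,-0.052]],[[3.67,-1.18,-0.43],[-0.0,-0.0,-0.052]],[[3.72,-0.99,-0.42],[-0.0,-0.0,-0.052]],[[3.77,-0.8,-0.42],[-0.0,-0.0,-0.052]],[[3.8,-0.6,-0.42],[-0.0,-0.0,-0.052]]]
-> [0.491  0.1865 0.2   ] [-3.141e+00 -1.000e-03  1.753e+00]
[[[3.54,-0.93,1.13],[-0.0,-0.0,-0.081]],[[3.61,-0.63,1.13],[-0.0,-0.0,-0.081]],[[3.64,-0.35,1.13],[-0.0,-0.0,-0.081]],[[3.66,-0.04,1.12],[-0.0,-0.0,-0.081]],[[3.65,0.25,1.13],[-0.0,-0.0,-0.081]],[[3.62,0.54,1.13],[-0.0,-0.0,-0.081]],[[3.57,0.84,1.13],[-0.0,-0.0,-0.081]],[[3.48,1.12,1.13],[-0.0,-0.0,-0.081]]]
```

```bash
python3 -m crank '[[[2.6,-2.85,-0.4],[0,0,-0.052]],[[2.75,-2.7,-0.4],[0,0,-0.052]],[[2.9,-2.55,-0.4],[0,0,-0.052]],[[3.0,-2.4,-0.4],[0,0,-0.052]],[[3.1,-2.25,-0.4],[0,0,-0.052]],[[3.2,-2.1,-0.4],[0,0,-0.052]],[[3.35,-1.9,-0.4],[0,0,-0.052]],[[3.45,-1.75,-0.4],[0,0,-0.052]]]' 0 60
python3 -m crank '[[[3.5,-1.55,-0.4],[0,0,-0.052]],[[3.6,-1.35,-0.4],[0,0,-0.052]],[[3.65,-1.2,-0.4],[0,0,-0.052]],[[3.7,-1.0,-0.4],[0,0,-0.052]],[[3.75,-0.8,-0.4],[0,0,-0.052]],[[3.8,-0.6,-0.4],[0,0,-0.052]]]'
python3 -m crank '[[[3.55,-0.95,1.1],[0,0,-0.081]],[[3.6,-0.65,1.1],[0,0,-0.081]],[[3.65,-0.35,1.1],[0,0,-0.081]],[[3.65,-0.05,1.1],[0,0,-0.081]],[[3.65,0.25,1.1],[0,0,-0.081]],[[3.6,0.55,1.1],[0,0,-0.081]],[[3.55,0.85,1.1],[0,0,-0.081]],[[3.5,1.1,1.1],[0,0,-0.081]]]'
python3 -m crank '[[[0,0,0],[0,0,0]],[[0,0,0],[0,0,0]]]'
python3 - <<'E'
from h import *
s=state();print(s["qpos"],s["grip_width"])
plan([((.491,.1865,.18),1.775,2),((.491,.1865,.077),1.775,6)])
c=camera("top");cv2.imwrite("pics/t1.png",c["pixels"][150:300,100:300,::-1].repeat(4,0).repeat(4,1)[:600,:800])
E
```

```text
time: 0.87
tool_pos: [0.3485, -0.3147, 0.2635]
eef_rot: [3.141, 0.0, 0.795]
force: [-0.0, 0.0, -0.1]
grip_width: 0.0854
time: 1.37
tool_pos: [0.4297, -0.0992, 0.2877]
eef_rot: [3.141, 0.0, 1.107]
force: [0.7, 0.7, -0.9]
grip_width: 0.085
time: 2.03
tool_pos: [0.4904, 0.1869, 0.1987]
eef_rot: [3.141, 0.0, 1.756]
force: [0.4, 0.3, -0.3]
grip_width: 0.0855
time: 2.2
tool_pos: [0.4894, 0.1877, 0.1985]
eef_rot: [-3.14, -0.001, 1.757]
force: [0.3, -0.5, -0.0]
grip_width: 0.0854
[ 0.06200566  0.44388654 -0.6504856   1.87108551  0.32658447  0.93598039
 -0.55254185] 0.08538778456064582
-> [0.491  0.1865 0.18  ] [3.141e+00 1.000e-03 1.775e+00]
[[[-0.07,0.07,0.92],[-0.001,-0.001,-0.009]],[[-0.08,0.07,0.93],[-0.001,-0.001,-0.009]]]
-> [0.491  0.1865 0.077 ] [3.141e+00 1.000e-03 1.775e+00]
[[[0.0,-0.0,1.72],[0.0,0.0,-0.0]],[[0.0,-0.0,1.71],[0.0,0.0,-0.0]],[[0.01,-0.0,1.72],[0.0,0.0,-0.0]],[[-0.0,-0.01,1.72],[0.0,0.0,-0.0]],[[-0.0,0.0,1.71],[0.0,0.0,-0.0]],[[0.0,0.0,1.72],[0.0,0.0,-0.0]]]
```

View pics/t1.png

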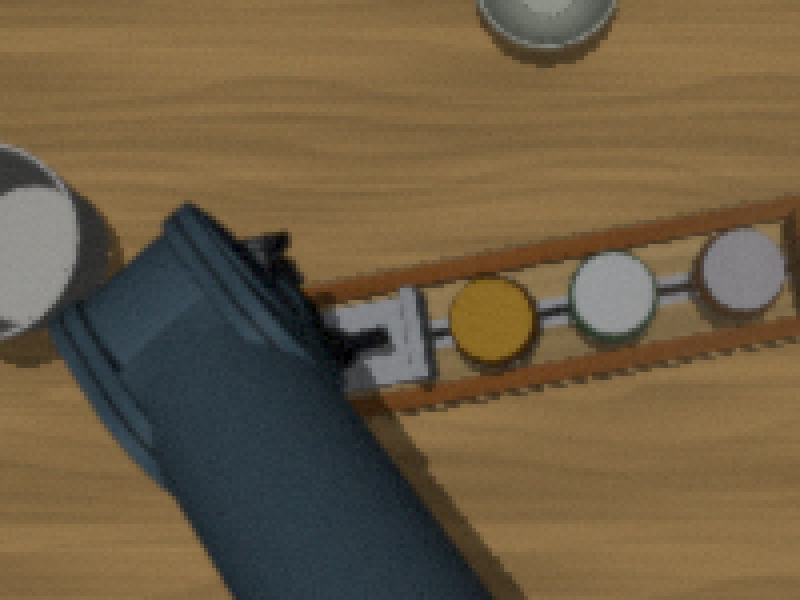

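The gripper is above the knob. The forearm and elbow lean toward the pail in the image (link edge at (60,330), pail rim at (75,260)), so I'll check clearance in the scene view after a partial descent.

```bash
python3 -m crank '[[[-0.1,0.1,1.6],[0,0,-0.01]],[[-0.1,0.05,1.6],[0,0,-0.01]],[[0,0,1.4],[0,0,0]],[[0,0,0],[0,0,0]]]'
python3 - <<'E'
from h import *
s=state();print(s["qpos"],s["tool_pos"],s["eef_rot"])
c,P=cloud("scene");cv2.imwrite("pics/s1.png",cv2.resize(c["pixels"][60:230,170:390,::-1],(776,600),interpolation=cv2.INTER_CUBIC))
E
```

```text
time: 2.58
tool_pos: [0.4909, 0.1806, 0.1513]
eef_rot: [-3.138, 0.002, 1.77]
force: [-0.6, -0.9, 0.2]
grip_width: 0.0855
[ 0.0423315   0.50887876 -0.61661841  1.90892794  0.38615972  0.84816636
 -0.5771961 ] [0.49091117 0.18062593 0.15131374] [-3.13769815e+00  2.10182226e-03  1.76950594e+00]
```

View pics/s1.png

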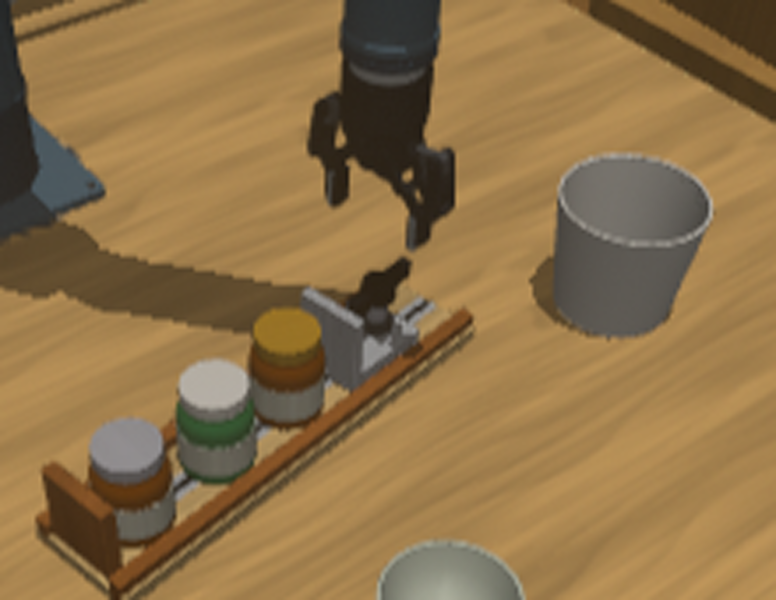

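The pail is well clear: the arm comes straight down, and only the fingers are near the knob. I'll settle, correct y and descend.

```bash
python3 -m crank '[[[0.2,0,1.0],[0,0,0]],[[0,0,1.0],[0,0,0]],[[0,0,0],[0,0,0]],[[0,0,0],[0,0,0]]]'
python3 - <<'E'
from h import *
s=state();print(s["qpos"],s["tool_pos"],s["eef_rot"])
plan([((.491,.1865,.078),1.775,4)])
E
```

```text
time: 2.97
tool_pos: [0.4914, 0.1854, 0.133]
eef_rot: [-3.141, 0.0, 1.773]
force: [-0.1, -0.5, -0.8]
grip_width: 0.0851
[ 0.02197737  0.5374567  -0.60223423  1.91837693  0.41147098  0.81120571
 -0.60160882] [0.49135049 0.18539561 0.13296961] [-3.14072570e+00  2.80610500e-04  1.77281278e+00]
-> [0.491  0.1865 0.078 ] [-3.141  0.     1.777]
[[[0.03,-0.0,1.37],[-0.0,0.0,-0.001]],[[0.03,-0.0,1.38],[-0.0,0.0,-0.001]],[[0.03,-0.01,1.37],[-0.0,0.0,-0.001]],[[0.03,0.0,1.38],[-0.0,0.0,-0.001]]]
```

```bash
python3 -m crank '[[[0.05,0,1.4],[0,0,0]],[[0.05,0,1.4],[0,0,0]],[[0,0,1.4],[0,0,0]],[[0,0,1.3],[0,0,0]],[[0,0,0],[0,0,0]],[[0,0,0],[0,0,0]]]'
python3 -m crank '[[[0,0,0],[0,0,0]],[[0,0,0],[0,0,0]],[[0,0,0],[0,0,0]],[[0,0,0],[0,0,0]],[[0,0,0],[0,0,0]],[[0,0,0],[0,0,0]],[[0,0,0],[0,0,0]],[[0,0,0],[0,0,0]]]' 1 60
python3 - <<'E'
from h import *
s=state();print(s["tool_pos"],s["eef_rot"],s["force"],s["moment"],s["grip_width"])
c,P=cloud("scene");cv2.imwrite("pics/s2.png",cv2.resize(c["pixels"][100:200,200:330,::-1],(780,600),interpolation=cv2.INTER_CUBIC))
E
```

```text
time: 3.47
tool_pos: [0.4912, 0.1866, 0.0781]
eef_rot: [-3.141, 0.0, 1.773]
force: [-0.8, 0.6, 0.6]
grip_width: 0.0855
time: 4.13
tool_pos: [0.4923, 0.1868, 0.0792]
eef_rot: [3.14, 0.0, 1.773]
force: [0.1, -1.6, 5.8]
grip_width: 0.032
[0.49225953 0.1867926  0.07916616] [3.13991603e+00 1.04889671e-04 1.77265276e+00] [ 0.13750866 -1.60470524  5.77929513] [-0.19989673  0.03353817  0.00212877] 0.03198227497333754
```

View pics/s2.png

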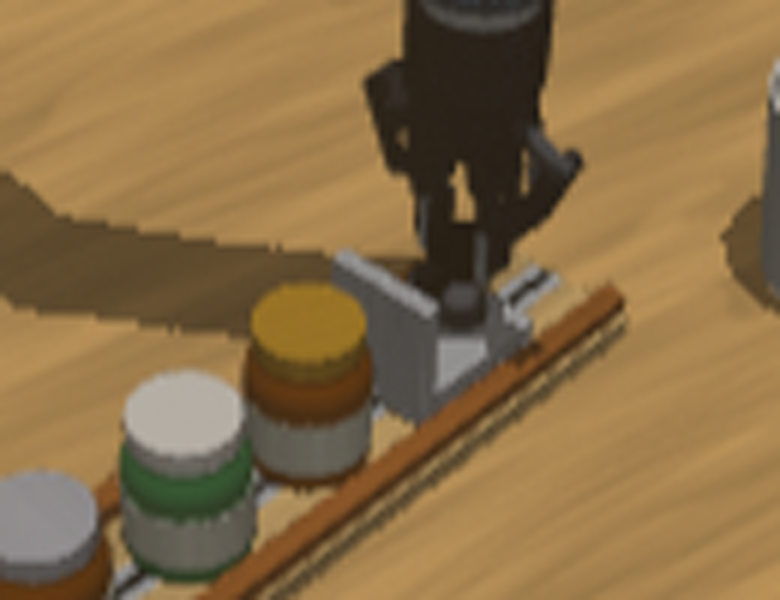

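The fingers closed on the round hub at 32 mm, not on the 14 mm bar. 60 N on a 34 mm hub should still give far more than 0.25 N m, so I'll turn 0.5 rad and check whether it follows.

```bash
python3 -m crank '[[[0,0,0],[0,0,-0.09]],[[0,0,0],[0,0,-0.09]],[[0,0,0],[0,0,-0.09]],[[0,0,0],[0,0,-0.09]],[[0,0,0],[0,0,-0.09]],[[0,0,0],[0,0,-0.09]],[[0,0,0],[0,0,-0.09]],[[0,0,0],[0,0,-0.09]]]' 1 80
python3 - <<'E'
from h import *
s=state();print(s["qpos"],s["tool_pos"],s["eef_rot"],s["force"],s["moment"],s["grip_width"])
for n,(x,y,w,h) in(("scene",(200,100,130,100)),("top",(140,190,130,100))):
    c=camera(n);cv2.imwrite(f"pics/{n}3.png",cv2.resize(c["pixels"][y:y+h,x:x+w,::-1],(780,600),interpolation=cv2.INTER_CUBIC))
E
```

```text
time: 4.85
tool_pos: [0.4934, 0.1875, 0.0793]
eef_rot: [3.138, 0.002, 2.497]
force: [2.8, 1.4, 0.4]
grip_width: 0.0314
[ 0.09862995  0.67259221 -0.71785352  1.93539727  0.63147412  0.76702172
 -0.05768007] [0.4934082  0.1875116  0.07928733] [3.13769337e+00 1.63538232e-03 2.49654985e+00] [2.78720416 1.38920965 0.3505097 ] [ 0.31695986 -0.63474569 -0.17660534] 0.03136012703040058
```

View pics/scene3.png

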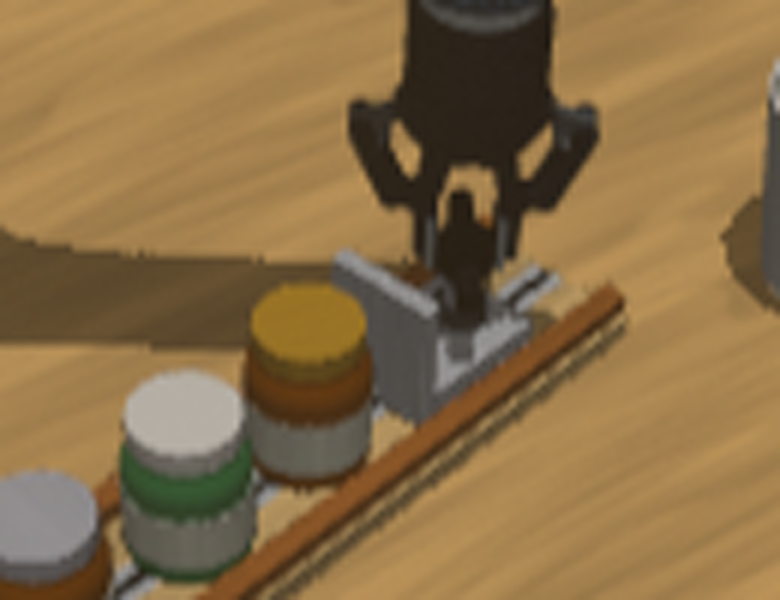

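View pics/top3.png

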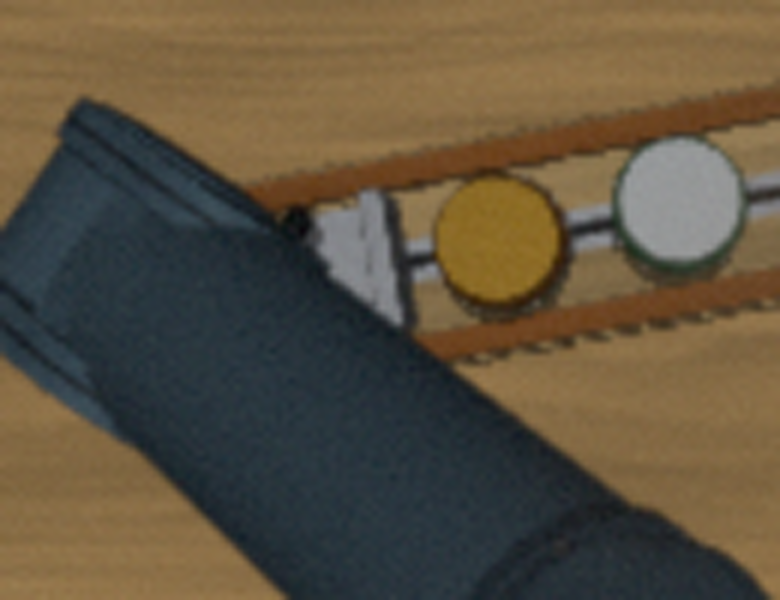

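The bar followed the gripper: in the scene view it now points at the camera near (460,220), between the fingers. I'll turn 0.3 rad more and then slide about 78 mm.

```bash
python3 -m crank '[[[0,0,0],[0,0,-0.1]],[[0,0,0],[0,0,-0.1]],[[0,0,0],[0,0,-0.1]],[[0,0,0],[0,0,0]],[[0,0,0],[0,0,0]]]'
python3 - <<'E'
from h import *
s=state();print(s["qpos"],s["tool_pos"],s["eef_rot"],s["force"],s["moment"],s["grip_width"])
r=R.from_euler("xyz",s["eef_rot"]);print(r.inv().apply([.1812,-.9834,0]), r.inv().apply([.1812,-.9834,0])*7.8/12)
E
```

```text
time: 5.37
tool_pos: [0.4937, 0.188, 0.0793]
eef_rot: [3.137, 0.003, 2.79]
force: [6.3, 2.1, 0.9]
grip_width: 0.0313
[ 0.14433894  0.69851654 -0.784245    1.93252638  0.68850128  0.79512947
  0.19137508] [0.49368438 0.18799159 0.0792749 ] [3.13731892e+00 2.84760480e-03 2.79033704e+00] [6.26950368 2.06597624 0.91087319] [ 0.63822809 -1.08884713  0.1099051 ] 0.03132255327465547
[-0.50849948 -0.86100656 -0.00223171] [-0.33052466 -0.55965427 -0.00145061]
```

```bash
python3 -m crank '[[[-0.2,-0.35,0],[0,0,0]],[[-0.2,-0.35,0],[0,0,0]],[[-0.2,-0.35,0],[0,0,0]],[[-0.2,-0.35,0],[0,0,0]],[[-0.2,-0.35,0],[0,0,0]],[[-0.2,-0.35,0],[0,0,0]],[[-0.2,-0.35,0],[0,0,0]],[[-0.2,-0.35,0],[0,0,0]]]'
python3 -m crank '[[[-0.2,-0.35,0],[0,0,0]],[[-0.2,-0.35,0],[0,0,0]],[[-0.2,-0.35,0],[0,0,0]],[[-0.2,-0.35,0],[0,0,0]],[[-0.2,-0.35,0],[0,0,0]],[[-0.2,-0.35,0],[0,0,0]],[[0,0,0],[0,0,0]],[[0,0,0],[0,0,0]]]'
python3 - <<'E'
from h import *
s=state();print(s["qpos"],s["tool_pos"],s["eef_rot"],s["force"],s["moment"],s["grip_width"])
p=s["tool_pos"][:2];print("t,s",p@[-.1812,.9834],p@[.9834,.1812]-.5166)
for n,(x,y,w,h) in(("scene",(170,100,130,100)),("top",(180,180,130,100))):
    c=camera(n);cv2.imwrite(f"pics/{n}4.png",cv2.resize(c["pixels"][y:y+h,x:x+w,::-1],(780,600),interpolation=cv2.INTER_CUBIC))
E
```

```text
time: 6.03
tool_pos: [0.4991, 0.158, 0.0794]
eef_rot: [3.134, 0.003, 2.791]
force: [6.4, 7.8, -2.7]
grip_width: 0.0309
time: 6.7
tool_pos: [0.5036, 0.1335, 0.0793]
eef_rot: [3.135, 0.003, 2.79]
force: [7.1, 6.1, -2.4]
grip_width: 0.0315
[ 0.25499364  0.68859287 -0.78603989  1.95201271  0.68749888  0.7824937
  0.29262021] [0.50362818 0.13350616 0.07932327] [3.1351087  0.00333756 2.79042399] [ 7.05183461  6.05606869 -2.36560569] [ 1.15598232 -1.45952796  0.00990973] 0.03150363061258579
t,s 0.04003253633268515 0.0028592657242162423
```

View pics/scene4.png

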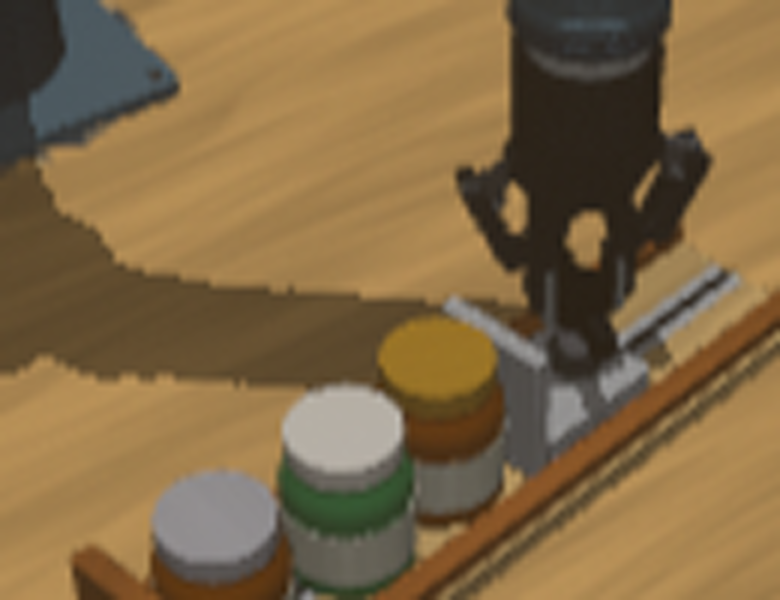

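View pics/top4.png

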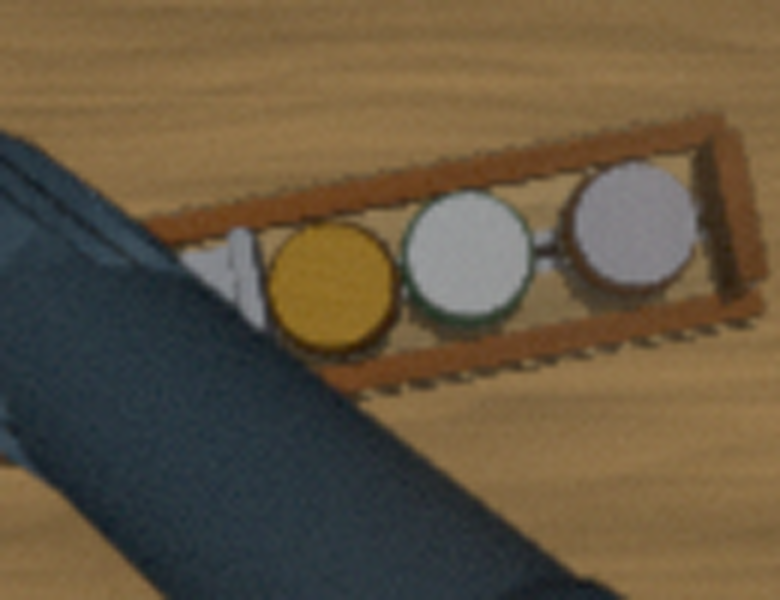

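The bookend has moved 55 mm, and the yellow and white jars are gathered against the plate. About 24 mm remain.

```bash
python3 -m crank '[[[-0.2,-0.35,0],[0,0,0]],[[-0.2,-0.35,0],[0,0,0]],[[-0.2,-0.35,0],[0,0,0]],[[-0.2,-0.35,0],[0,0,0]],[[-0.2,-0.35,0],[0,0,0]],[[0,0,0],[0,0,0]],[[0,0,0],[0,0,0]]]'
cat > m.py <<'E'
from h import *
import sys
s=state();print(s["tool_pos"],s["eef_rot"],s["force"],s["moment"],s["grip_width"])
p=s["tool_pos"][:2];print("t,s",p@[-.1812,.9834],p@[.9834,.1812]-.5166)
c,P=cloud("top");Q=P[180:280,180:310].reshape(-1,3);cv2.imwrite(sys.argv[1],cv2.resize(c["pixels"][180:280,180:310,::-1],(780,600),interpolation=cv2.INTER_CUBIC))
e=np.array([-.1812,.9834]);n=np.array([.9834,.1812]);t=Q[:,:2]@e;sl=Q[:,:2]@n-.5166;z=Q[:,2]
m=(z>.109)&(z<.118)&(abs(sl)<.042)&(t>-.265)&(t<.0)
h,b=np.histogram(t[m],bins=np.arange(-.265,.0,.005));print(h)
H=cv2.cvtColor(c["pixels"],cv2.COLOR_RGB2HSV)[180:280,180:310].reshape(-1,3)
m=(z>.1)&(z<.109)&(H[:,1]<50)&(sl>.0)&(sl<.036)&(t>-.07)&(t<.04)
print("plate top t",len(t[m]),np.percentile(t[m],[5,50,95]),"joint est",.115-(np.median(t[m])-.0058+.0515))
E
python3 m.py pics/t5.png
```

```text
time: 7.38
tool_pos: [0.5072, 0.1141, 0.0793]
eef_rot: [3.134, 0.003, 2.791]
force: [6.9, 6.8, -2.9]
grip_width: 0.0316
[0.50716136 0.11407765 0.07934284] [3.13437714 0.00348039 2.79073739] [ 6.91297028  6.8044668  -2.92874701] [ 1.400683   -1.59253902  0.08713911] 0.031569516354739174
t,s 0.020286325906836874 0.00281334805120681
[ 0  4 16 24 27 30 33 30 31 32 28 21 20  6  0  5 17 21 29 31 30 32 32 30
 27 24 20  7  0  5 18 25 31 29 34 32 32 33 25 25 19  5  0  0  0  0  0  0
  0  0  0  0]
plate top t 45 [-0.05167324 -0.04651696 -0.04109532] joint est 0.11581695774892768
```

View pics/t5.png

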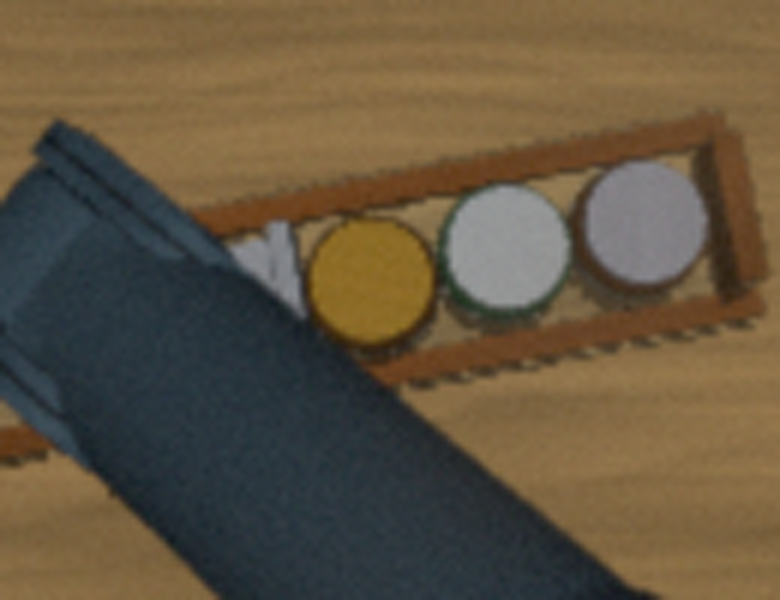

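The estimated joint value is 0.1155 to 0.116, which is already in the window. I'll push about 3 mm more, then turn back tight with some overtravel, since the grip can slip on the hub.

```bash
python3 -m crank '[[[-0.1,-0.17,0],[0,0,0]],[[-0.1,-0.17,0],[0,0,0]],[[0,0,0],[0,0,0]],[[0,0,0],[0,0,0]]]'
python3 m.py pics/t6.png
python3 -m crank '[[[0,0,0],[0,0,0.1]],[[0,0,0],[0,0,0.1]],[[0,0,0],[0,0,0.1]],[[0,0,0],[0,0,0.1]],[[0,0,0],[0,0,0.1]],[[0,0,0],[0,0,0.1]],[[0,0,0],[0,0,0.1]],[[0,0,0],[0,0,0.1]]]' 1 100
python3 m.py pics/t7.png
```

```text
time: 7.77
tool_pos: [0.5078, 0.1109, 0.0794]
eef_rot: [3.134, 0.003, 2.791]
force: [6.5, 8.2, -3.7]
grip_width: 0.0309
[0.50775107 0.11090626 0.0793573 ] [3.13355973 0.0031839  2.79138826] [ 6.49144748  8.24213587 -3.69813743] [ 1.66972976 -1.48635853  0.00593534] 0.030924303040080023
t,s 0.017060720767460402 0.002818611916661551
[ 0 12 23 28 28 33 32 30 34 30 28 20 16  1  1 14 20 28 27 32 31 34 28 31
 25 20 11  0  1 16 20 28 28 31 34 30 29 31 23 19 10  0  1  2  1  0  0  0
  0  0  0  0]
plate top t 43 [-0.05494956 -0.04967998 -0.04436955] joint est 0.11897997730222559
time: 8.48
tool_pos: [0.5067, 0.1098, 0.0794]
eef_rot: [3.137, -0.002, 1.986]
force: [1.9, 5.5, 4.1]
grip_width: 0.0305
[0.50672727 0.10979684 0.07936788] [ 3.13660623e+00 -1.76232875e-03  1.98647076e+00] [1.87858134 5.54346093 4.13750387] [ 1.01350072 -0.43548159  0.16595543] 0.030454536843047737
t,s 0.016155231189755613 0.0016107854657707588
[ 0 14 21 24 27 33 32 32 31 31 28 22 14  1  1 16 22 25 25 32 30 34 29 29
 27 18 13  0  1 14 23 28 31 32 32 33 32 31 24 19 10  0  1  3  0  0  0  0
  0  0  0  0]
plate top t 44 [-0.05521755 -0.04976965 -0.04437906] joint est 0.1190696506226695
```

Joint is about 0.119. I'll keep turning until the moment shows the stop.

```bash
python3 -m crank '[[[0,0,0],[0,0,0.08]],[[0,0,0],[0,0,0.08]],[[0,0,0],[0,0,0]]]'
python3 -c "
from h import *;s=state();print(s['moment'],s['eef_rot'])"
python3 -m crank '[[[0,0,0],[0,0,0.08]],[[0,0,0],[0,0,0.08]],[[0,0,0],[0,0,0]],[[0,0,0],[0,0,0]]]'
python3 m.py pics/t8.png
```

```text
time: 8.78
tool_pos: [0.5064, 0.1097, 0.0794]
eef_rot: [3.138, -0.002, 1.829]
force: [2.6, 5.4, 4.4]
grip_width: 0.0308
[ 1.18062382 -0.37262153 -0.0561062 ] [ 3.13754558e+00 -2.05783864e-03  1.82863844e+00]
time: 9.12
tool_pos: [0.5062, 0.1096, 0.0794]
eef_rot: [3.138, -0.002, 1.677]
force: [0.8, 3.7, 6.2]
grip_width: 0.0305
[0.50619    0.1096156  0.07942641] [ 3.13798870e+00 -1.57103680e-03  1.67741194e+00] [0.78652256 3.69095151 6.24041482] [ 0.98739593 -0.22274249  1.20506577] 0.03049302057538771
t,s 0.016074353810985147 0.0010495948581819015
[ 0 15 22 27 28 33 25 34 25 33 28 24 13  1  1 14 21 27 25 31 35 33 26 30
 25 20 10  0  1 13 24 26 31 31 36 31 31 31 23 21 11  0  3  6  0  0  0  0
  0  0  0  0]
plate top t 40 [-0.05527329 -0.04998667 -0.04463472] joint est 0.11928666981411085
```

The moment has risen to 1.2 N m, so the knob is on its hard stop. I'll release, rise and look.

```bash
python3 -m crank '[[[0,0,0],[0,0,0]],[[0,0,0],[0,0,0]],[[0,0,0],[0,0,0]],[[0,0,0],[0,0,0]],[[0,0,0],[0,0,0]],[[0,0,0],[0,0,0]],[[0,0,0],[0,0,0]],[[0,0,0],[0,0,0]]]' 0 60
python3 -m crank '[[[0,0,-1],[0,0,0]],[[0,0,-1.5],[0,0,0]],[[0,0,-2],[0,0,0]],[[0,0,-3],[0,0,0]],[[0,0,-3],[0,0,0]],[[0,0,-3],[0,0,0]],[[0,0,-3],[0,0,0]],[[0,0,0],[0,0,0]]]'
python3 -m crank '[[[-2,3.5,-1],[0,0,0]],[[-2,3.5,-1],[0,0,0]],[[-2,3.5,-1],[0,0,0]],[[0,0,0],[0,0,0]]]'
python3 - <<'E'
from h import *
s=state();print(s["tool_pos"],s["force"])
for n,(x,y,w,h) in(("scene",(170,100,130,100)),("top",(150,180,160,100))):
    c=camera(n);cv2.imwrite(f"pics/{n}9.png",cv2.resize(c["pixels"][y:y+h,x:x+w,::-1],(780,600 if n=="scene" else 487),interpolation=cv2.INTER_CUBIC))
E
```

```text
time: 9.83
tool_pos: [0.5051, 0.1071, 0.0782]
eef_rot: [-3.141, 0.0, 1.673]
force: [0.6, -0.6, 0.8]
grip_width: 0.0856
time: 10.5
tool_pos: [0.5082, 0.1087, 0.2496]
eef_rot: [3.132, -0.001, 1.673]
force: [1.9, 0.8, 1.1]
grip_width: 0.0857
time: 10.83
tool_pos: [0.6224, 0.0528, 0.275]
eef_rot: [3.135, 0.002, 1.665]
force: [-0.6, -1.8, -0.1]
grip_width: 0.0852
[0.62238302 0.05277481 0.27503044] [-0.56877807 -1.81908169 -0.11329526]
```

View pics/scene9.png

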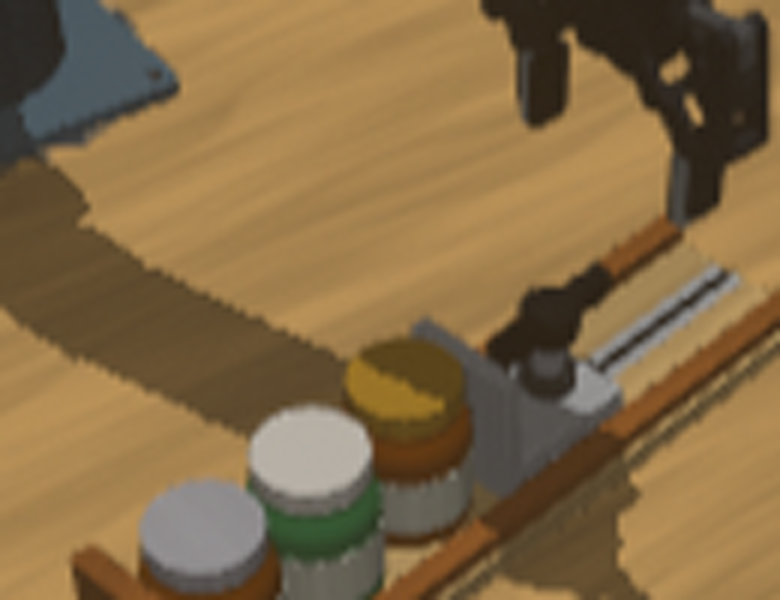

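View pics/top9.png

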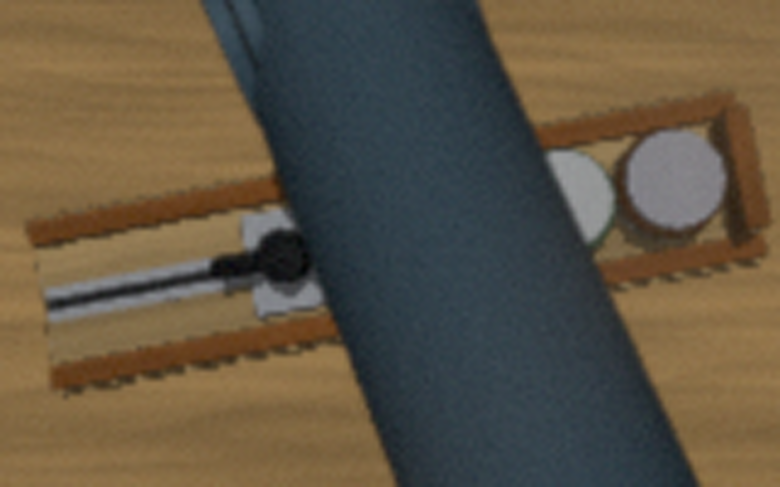

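The bar lies along the rack and the jars stand in a row. The forearm covers part of the top view, so I'll move it aside for a full measurement.

```bash
python3 -m crank '[[[-2.5,-2.8,-0.5],[0,0,0]],[[-3,-2.5,-0.5],[0,0,0]],[[-3,-2.5,0],[0,0,0]],[[-3,-2.5,0],[0,0,0]],[[-3,-2.5,0],[0,0,0]],[[-3,-2.5,0],[0,0,0]],[[-3.5,-1,0],[0,0,0]],[[-3.5,0,0],[0,0,0]]]'
python3 -m crank '[[[-3.5,0,0],[0,0,0]],[[-3.5,0,0],[0,0,0]],[[-3,0,0],[0,0,0]],[[0,0,0],[0,0,0]],[[0,0,0],[0,0,0]]]'
cat > f.py <<'E'
from h import *
c,P=cloud("top");cv2.imwrite("pics/t10.png",cv2.resize(c["pixels"][180:280,150:310,::-1],(780,487),interpolation=cv2.INTER_CUBIC))
H=cv2.cvtColor(c["pixels"],cv2.COLOR_RGB2HSV)
e=np.array([-.1812,.9834]);n=np.array([.9834,.1812]);t=P[...,:2]@e+.0515;sl=P[...,:2]@n-.5166;z=P[...,2]
m=((z>.109)&(z<.119)&(abs(sl)<.045)&(t>-.215)&(t<.02)).astype(np.uint8)
k,l,s,_=cv2.connectedComponentsWithStats(cv2.erode(m,np.ones((3,3),np.uint8)))
for i in range(1,k):
    if s[i,4]>20:
        a=l==i;print("jar y,x,z",t[a].mean().round(4),sl[a].mean().round(4),z[a].mean().round(4),s[i,4])
m=(z>.1)&(z<.109)&(H[...,1]<60)&(abs(sl)<.036)&(t>-.02)&(t<.04)
print("plate",m.sum(),np.percentile(t[m],[3,50,97]),"joint",.115-(np.median(t[m])-.006))
m=(z>.085)&(z<.102)&(H[...,2]<60)&(abs(sl)<.045)&(t>.01)&(t<.14)
a,b=t[m],sl[m];print("bar",m.sum(),a.mean(),b.mean(),"joint",.187-(np.percentile(a,2)+np.percentile(a,98))/2)
far=abs(a-.068)>.02;p=np.polyfit(a[far],b[far],1);print("slope",p[0],far.sum(),[b[far&(a>.068)].mean(),b[far&(a<.068)].mean()])
for nm,(u0,v0,w,h) in(("pail",(65,180,65,65)),("oil",(375,195,50,40)),("bowl",(215,123,45,45))):
    q=P[v0:v0+h,u0:u0+w].reshape(-1,3);q=q[q[:,2]>.03];print(nm,np.percentile(q,[3,50,97],axis=0).round(3).tolist())
E
python3 f.py
```

```text
time: 11.6
tool_pos: [0.475, -0.2025, 0.2834]
eef_rot: [-3.139, 0.001, 1.674]
force: [1.2, 0.1, 0.1]
grip_width: 0.0853
time: 12.02
tool_pos: [0.4877, -0.3018, 0.2827]
eef_rot: [-3.141, -0.001, 1.671]
force: [-0.4, 0.6, 0.3]
grip_width: 0.0857
jar y,x,z -0.178 -0.0009 0.1141 171
jar y,x,z -0.1091 0.0008 0.114 185
jar y,x,z -0.0392 -0.0027 0.1137 172
plate 83 [-0.00398017  0.00185107  0.00790792] joint 0.1191489270000537
bar 171 0.06769842971309019 -0.0008397639520967334 joint 0.11886091492115988
slope -0.015187070729628993 67 [np.float64(-0.0010725208030339568), np.float64(-9.41146180831775e-05)]
pail [[0.503, 0.37, 0.034], [0.575, 0.48, 0.094], [0.638, 0.51, 0.132]]
oil [[0.481, -0.436, 0.092], [0.507, -0.272, 0.651], [0.577, -0.255, 0.673]]
bowl [[0.734, -0.029, 0.03], [0.808, 0.026, 0.045], [0.845, 0.08, 0.054]]
```

View pics/t10.png

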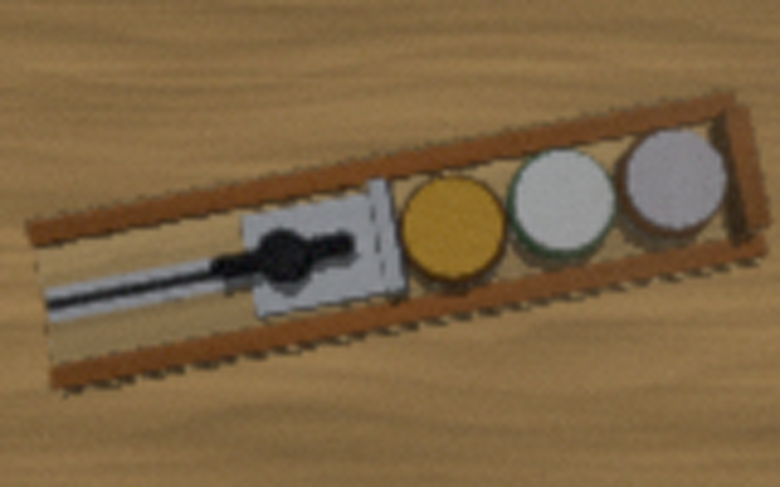

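The row is closed and the knob is tight. The arm stands clear with the force near zero, so I'll hand in.

Run:
```python
from bench import *
print(state()["qd"].round(3)); print(job_done())
```

```text
[-0.019 -0.013 -0.023  0.012 -0.002 -0.003  0.   ]
the job is handed in; nothing more can be done
None
```

I loosened the knob by about 1 rad, slid the bookend about 77 mm, turned the knob back to its hard stop (1.2 N m at the stop) and handed in at about 12 s. The hand-in gives no verdict, so these are my own last checks:

- **Bookend:** the joint is at about 0.119 m, measured at both the plate and the knob bar (target 0.111 to 0.128).
- **Knob:** the bar lies within about 0.02 rad of the rack axis (limit 0.15).
- **Jars:** all three stand upright at rack y of about -178, -109 and -39 mm, within 3 mm of the centre line, with lid heights right.
- **Bystanders:** the pail and bowl are unmoved to within 1 mm. I could not re-measure the bottle because the arm hid it in the last top view. I kept the tool clear of it and saw no contact force.

**Grip on the hub:** the fingers closed on the round hub (about 31 mm measured, 34 mm nominal) rather than on the 14 mm bar. The knob still turned with the gripper. The grip probably slipped or twisted slightly at the stop, about 0.1 rad past where the jaws started.

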